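# Step soap pots under a colour reader

### The arm

A 6-joint arm with a two-finger parallel gripper is mounted at the origin on the work surface. World frame = base frame: x ahead of the robot, y to its left, z up, the work surface at z = 0. Lengths are in mm, angles in rad, forces in N, time in s.
With the tool pointing down it reaches from about 350 to 975 mm from the base axis. Payload 7.1 kg.
Tool frame: the origin (TCP) lies on the centre line of the jaws, within the pads' length; the fingertips stand 8 mm ahead of it and the grasp point (between the pads) lies 11 mm behind it; z points along the fingers, x is the direction in which the jaws open and shut, and the axes are right-handed (so a half turn about z gives the same grasp; the last joint's range is limited). The gripper opens to 88 mm and grips with 3 to 60 N. Pads are 20 mm wide; open, the fingers measure 115 mm over their backs; the gripper's body (75 mm by 178 mm) begins 61 mm behind the grasp point.
Start: joints at [-1.277, 0.423, 1.63, -0, 1.089, -0.019], TCP at [192.345, -594.65, 230.675] pointing down, gripper open.
Joint ranges: [-3, 3], [-0.9, 2.11], [0.09, 2.58], [-1.31, 4.45], [0.11, 2.69], [-2.54, 2.54]. Speed limits (rad/s): [2.39, 2.39, 3.01, 3.14, 3.14, 3.14].

### API

Orientations are given as a rotation vector (axis times angle).
In Python, from workcell import ctrl gives the robot as it stands.
- The arm moves only by the shell command python3 -m handwheel 'ROWS'. ROWS is JSON, a list of rows, each a list of 3 entries, a list of its own where there are three numbers: the turn, a rotation vector about the tool's x, y, z in rad, then the shift along the tool's x, y, z in mm, then the opening, from 0 (shut) to 1 (fully open). In form: [[[ax, ay, az], [tx, ty, tz], jaw], ...]. A call has exactly 10 rows; each row shifts and turns the pose as measured when the row begins, along the tool's axes as they then stand; what a row does not reach is not made up. A row lasts 1/12 s, in which the tool goes at most 41.7 mm and 7.16 degrees, less where a joint would pass 70% of its speed; a pose out of reach is approached as far as the arm can. A call with a gripper value outside its range is refused whole. The fingers move at their own pace and stop on an object; the grip force is fixed at half the most. Time passes only in rows, so rows that do not move let the fingers close, or fill a call up. It gives the time, the measured TCP pose, the force and the opening at its end, in the units of the state.
- ctrl.get_obs(): the state, without advancing time (a new reading comes with each control period).
- ctrl.get_image(name): name is "side" or "top" or "wrist"; returns a dict with "pixels" (400x640x3 uint8, red, green, blue), "camera_matrix" (3x3 intrinsics, pixels), "rvec" (rotation vector, rad) and "tvec" (3), from world to camera coordinates, as OpenCV has them. Camera axes: x right, y down, z forward; pixel columns grow to the right and rows downward; lengths in mm; the calibration is good to about 2 mm. The wrist camera is an equidistant fisheye: a pixel r from the principal point sees the ray r / f radians off the axis. A picture is of the moment at which its call begins. There is no depth.
- ctrl.close_job(): hands the job in, once; it reports no verdict.
Trained networks look in a picture, given as the dict that the camera call returned (one of the last four; its "shot" number tells which), for a name from the list of things; names that differ only in an ending like _2 or _b are one class to them, and where a whole thing is asked for, a point or a joint stands for the part that bears it (a point fixed in the world has none). Each returns a list of dicts, best first, with "score" (0 to 1); they miss things now and then, are a little off and sometimes report something else, mostly with a low value. They report only what shows in the picture. A call takes as long as a camera call. They do not tell look-alikes from the thing itself.
- ctrl.look_for(picture, query): "position" ([x, y, z] in mm, in the coordinates of the camera as it stood for that picture, good to about 4 mm: the middle of the surface that is visible of it).
- ctrl.spot_point(picture, query): "position" ([x, y, z] in mm, in the coordinates of the camera as it stood for that picture, good to about 4 mm: a listed point, or the origin of a listed thing).
The state is a dict: "t": time; "qpos": joint angles; "qvel": joint speeds; "joint_torque": joint torques, N m; "ee_pos": TCP position; "orientation": TCP orientation; "ft_force": force on the tool from outside, world axes, zero at the start; "moment": the same for the moment, N m; "width": finger opening in mm.
Only numpy, scipy, OpenCV 4.12 (cv2) and the standard library are available. Lean on these libraries where they do the work, as an engineer would, in place of code of your own. Each camera call takes 0.05 s, during which the arm holds its last target.

### The job

Zero the colour reader and measure the two open soap pots by sliding its carrier, which has a black finger frame to move it by: bring the white reference tile centrally under the reading head's nose first, then the open pot of the front row (the row nearer the finger frame, unscented control), then the open pot of the back row (perfumed), letting the carrier stand still for a good second at each. Leave it standing at that last pot, with all pots in their places. Keep off the pots and the reading head, and leave everything else on the bench where it is.

Things in the scene. Friction and masses are not known exactly. Their poses are not given: they have to be found in the camera images.
- nose_tip (a point): The fixed pointer: the tip, 8 mm across, facing down, 98 mm above the table, of the reading head's steel barrel (32 mm across) that an arm holds over the carrier. It never moves. Axes are the reader's: x along the carrier's short travel (away from the finger frame, to the column), y along its long travel, z up. The whole reader stands turned by up to 0.3 rad.
- finger_frame (a point): Centre of the carrier's black square finger frame, at its upper edge. Four upright walls 8 mm thick, 60 x 60 mm clear inside, from 54 to 84 mm above the table, open through to the table below. It is one piece with the carrier: closed fingertips inside it can push any wall to slide the carrier both ways on both slides. It lies 155 mm in front (-x) of the carrier's middle. Axes: the reader's.
- tile_top (a point): Centre of the top of the round white ceramic reference tile, 33 mm across, on a dark steel pedestal 40 mm across at the left (+y) end of the carrier, 85 mm above the table; fixed to the carrier, +155 mm in x and +78 mm in y from the finger frame's centre. Axes: the reader's.
- cross_slide (a joint): Position of the lower slide in m, -0.13 to 0.07, 0 at the start (loading position); grows as the carrier goes along the reader's +y. Friction about 2.5 N: it stays where it is left, and stops against its ends.
- carrier (a joint): Position of the upper slide in m, -0.01 to 0.08, 0 at the start (loading position, drawn towards the front); grows as the carrier goes along the reader's +x, towards the column. Friction about 2.5 N: it stays where it is left, and stops against its ends.
- pot_front: The open pot of the front row: white pot 39 mm across, 22.5 mm high, no lid, a cream soap tablet 33 mm across just below its rim. In one of the three places of the row nearer the finger frame, 132 mm in x from the frame's centre and +22, -24 or -70 mm in y. Origin: centre of its underside, 64 mm above the table when seated (1.5 mm play).
- pot_back: The open pot of the back row, just like the other open pot; in one of the three places of the row farther from the finger frame, 178 mm in x from the frame's centre and +22, -24 or -70 mm in y. Origin: centre of its underside, 64 mm above the table when seated (1.5 mm play).
- reading_head: The column, arm and barrel of the reading head, fixed to the reader; its origin is the table point right under the nose. Column 24 mm across, 150 mm behind the nose (+x), 260 mm high; arm 20 mm wide at 194 to 216 mm above the table.
- loose_lid_1: Loose black pot lid, 39 mm across, 10 mm high, lying on the table to the front left of the reader; origin at the centre of its underside.
- loose_lid_2: A second such lid near the first.
- spatula: Flat steel spatula 160 mm long, 16 mm wide, 4 mm thick, lying on the table to the front right of the reader; origin at the middle of its underside, x along it.
- amber_bottle: Brown glass bottle with black stopper, 60 mm across, 125 mm high, upright on the table to the left; origin at the centre of its underside.
- green_bottle: Green glass bottle with black stopper, 48 mm across, 100 mm high, upright on the table to the left; origin at the centre of its underside.
- label_roll: Roll of blank paper labels, 90 mm across, 30 mm high, lying flat on the table to the right; origin at the centre of its underside.
- dropper_bottle: Small brown dropper bottle, 32 mm across, 94 mm high, upright on the table to the right; origin at the centre of its underside.
- lidded_1: Lidded pot of the front row: white pot 39 mm across with black screw lid, 25.5 mm high; its origin is the centre of its underside, 64 mm above the table when seated in the rack (1.5 mm play all round); z is up.
- lidded_2: Lidded pot of the front row: white pot 39 mm across with black screw lid, 25.5 mm high; its origin is the centre of its underside, 64 mm above the table when seated in the rack (1.5 mm play all round); z is up.
- lidded_3: Lidded pot of the back row: white pot 39 mm across with black screw lid, 25.5 mm high; its origin is the centre of its underside, 64 mm above the table when seated in the rack (1.5 mm play all round); z is up.
- lidded_4: Lidded pot of the back row: white pot 39 mm across with black screw lid, 25.5 mm high; its origin is the centre of its underside, 64 mm above the table when seated in the rack (1.5 mm play all round); z is up.
Things that resemble listed ones, but are neither listed nor needed, are in the scene too. What is shaped like the lidded_1 but purple is not meant. Leave any orange or purple look-alike of the lidded_2 alone.

How it is judged:
By the outcome, as a careful person would: the job done as asked, in the order asked, and still so for the second after the job is handed in, with the robot touching nothing.
It also fails if it takes over 72 s, if anything falls off the work surface, if the arm or the gripper's body presses on something with over 40 N, if the wrist force passes 120 N, or if a joint passes its speed limit or range.

## Working session

There is one attempt and no reset: what is moved stays moved. The work goes in short steps, Python scripts to look and compute and a shell command to move; the robot and the scene stay as the last step left them, time stands still between calls to the robot, and variables do not carry over. Pictures are saved under pics/ and viewed, and the job is handed in when it is done.

```bash
mkdir -p pics; ls
cat > h.py <<'E'
import numpy as np, cv2
from workcell import ctrl
def cam2w(im,p):
    R=cv2.Rodrigues(np.array(im["rvec"],float))[0]; return R.T@(np.array(p,float).ravel()-np.array(im["tvec"],float).ravel())
def w2px(im,P):
    return cv2.projectPoints(np.array(P,float).reshape(-1,3),np.array(im["rvec"],float),np.array(im["tvec"],float),np.array(im["camera_matrix"],float),None)[0].reshape(-1,2)
def save(im,n): cv2.imwrite("pics/"+n,np.array(im["pixels"])[:,:,::-1])
def show(im,qs):
    for q in qs:
        for f in ("spot_point",):
            try:
                for d in getattr(ctrl,f)(im,q)[:6]: print(q,f,round(d["score"],2),cam2w(im,d["position"]).round(1))
            except Exception as e: print(q,e)
E
python3 - <<'E'
from h import *
o=ctrl.get_obs(); print(o["t"],o["ee_pos"],o["orientation"],o["width"])
for n in("top","side"):
    im=ctrl.get_image(n); save(im,n+"0.png"); print(n)
    show(im,["nose_tip","finger_frame","tile_top","pot_front","pot_back","lidded_1","reading_head"])
print(ctrl.get_obs()["t"])
E
```

```text
pics
0.0 [ 192.17866966 -594.12818137  229.9012916 ] [-2.53954158e+00  1.84779438e+00  1.95235326e-03] 87.9563986579327
top
finger_frame spot_point 0.77 [456.6 -45.6  85.2]
tile_top spot_point 0.75 [603.2  43.   83.9]
pot_front spot_point 0.54 [ 637.3 -100.9   64.4]
pot_back spot_point 0.42 [ 639.1 -102.3   65.8]
lidded_1 spot_point 0.68 [400.8  73.6  -0.5]
lidded_1 spot_point 0.62 [627.7 -10.6  63.1]
lidded_1 spot_point 0.54 [589.  -59.8  65.8]
lidded_1 spot_point 0.54 [ 501.3 -314.4    2.7]
lidded_1 spot_point 0.53 [638.  -53.6  64.2]
lidded_1 spot_point 0.5 [ 628.3 -318.3   -1.1]
reading_head spot_point 0.72 [639.6 -58.6   0.7]
reading_head spot_point 0.55 [ 519.2 -202.5   -2.1]
side
nose_tip spot_point 0.56 [643.4 -58.4  96.7]
finger_frame spot_point 0.61 [453.4 -45.4  86. ]
tile_top spot_point 0.84 [605.2  44.9  84.2]
pot_front spot_point 0.64 [582.8 -14.3  66.4]
pot_front spot_point 0.49 [ 5.256e+02 -2.027e+02 -3.000e-01]
pot_back spot_point 0.72 [ 637.9 -101.5   64.3]
lidded_1 spot_point 0.75 [ 635.3 -314.9   -4.5]
lidded_1 spot_point 0.74 [ 505.9 -313.8   -1.9]
lidded_1 spot_point 0.7 [ 588.7 -105.8   65.4]
lidded_1 spot_point 0.63 [630.9  -5.7  65.5]
lidded_1 spot_point 0.59 [585.  -58.3  64.4]
lidded_1 spot_point 0.57 [3.96e+02 7.61e+01 1.00e-01]
0.8
```

View pics/top0.png

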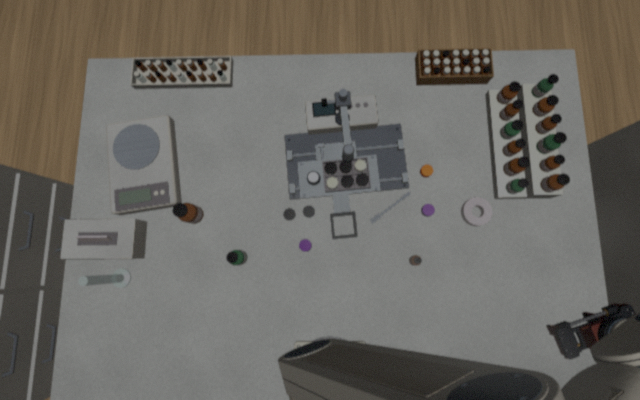

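View pics/side0.png

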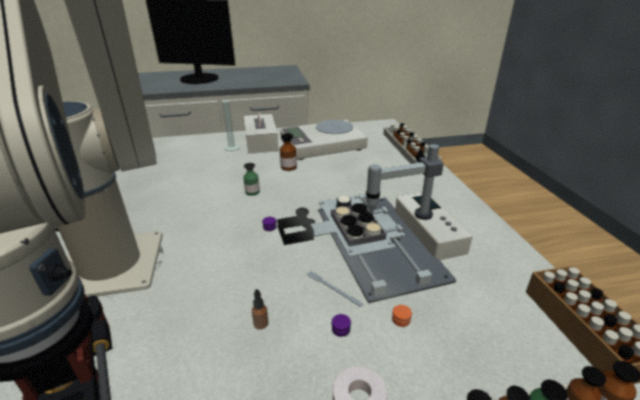

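The pictures show the tile at top-view (313,178), the front open pot at (333,183, the +y place), the back open pot at (361,165, the −y place) and the frame at (343,225). The reader's yaw is about 0.07. I'll move towards the frame with the jaws shut.

```bash
python3 -m handwheel '[[[0,0,0.12],[0,0,0],0],[[0,0,0.12],[0,0,0],0],[[0,0,0],[-34,-20,0],0],[[0,0,0],[-34,-20,0],0],[[0,0,0],[-34,-20,0],0],[[0,0,0],[-34,-20,0],0],[[0,0,0],[-34,-20,0],0],[[0,0,0],[-34,-20,0],0],[[0,0,0],[-34,-20,0],0],[[0,0,0],[-34,-20,0],0]]'
```

```text
t: 1.63
ee_pos: [337.6, -310.3, 230.0]
orientation: [2.273, -2.164, 0.01]
ft_force: [0.9, 0.6, 0.7]
width: 24.7
```

```bash
python3 -m handwheel '[[[0,0,0],[-33,-16.5,0],0],[[0,0,0],[-33,-16.5,0],0],[[0,0,0],[-33,-16.5,0],0],[[0,0,0],[-33,-16.5,0],0],[[0,0,0],[-33,-16.5,0],0],[[0,0,0],[-33,-16.5,0],0],[[0,0,0],[-33,-16.5,0],0],[[0,0,0],[-20,-10,0],0],[[0,0,0],[0,0,0],0],[[0,0,0],[0,0,0],0]]'
python3 - <<'E'
from h import *
o=ctrl.get_obs(); print(o["ee_pos"],o["orientation"],o["width"])
for n in("wrist","top","side"):
    im=ctrl.get_image(n); save(im,n+"1.png"); print(n)
    show(im,["nose_tip","finger_frame","tile_top","pot_front","pot_back","reading_head"])
E
```

```text
t: 2.47
ee_pos: [457.5, -34.1, 231.6]
orientation: [-2.281, 2.157, -0.021]
ft_force: [1.8, 0.7, 0.1]
width: 0.4
[457.50581795 -34.05100697 231.63028253] [-2.28140899  2.15724175 -0.02147441] 0.4060034770309304
wrist
nose_tip spot_point 0.46 [647.1 -57.6 102.3]
tile_top spot_point 0.62 [602.8  46.   85.8]
pot_front spot_point 0.84 [584.8 -11.2  68.1]
pot_front spot_point 0.66 [633.3  -7.1  62.7]
pot_front spot_point 0.6 [ 4.995e+02  6.330e+01 -3.000e-01]
pot_back spot_point 0.7 [636.4 -95.7  66.6]
top
nose_tip spot_point 0.58 [639.5 -53.1  61.8]
finger_frame spot_point 0.77 [454.8 -47.4  87.7]
tile_top spot_point 0.74 [606.9  47.   84.7]
pot_back spot_point 0.42 [ 637.6 -102.9   63.5]
pot_back spot_point 0.29 [497.7 121.4  -2.9]
reading_head spot_point 0.66 [640.8 -58.8   3.6]
side
nose_tip spot_point 0.84 [642.4 -59.   95.8]
finger_frame spot_point 0.92 [448.7 -46.2  83.9]
tile_top spot_point 0.95 [604.8  45.2  81.6]
pot_back spot_point 0.64 [629.4  -8.1  66.4]
pot_back spot_point 0.6 [ 636.2 -105.3   63.7]
```

View pics/wrist1.png

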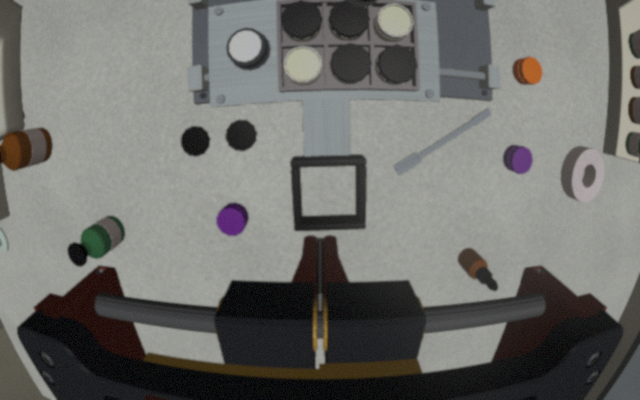

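```bash
cat >> h.py <<'E'
def wray(im,uv,z):
    K=np.array(im["camera_matrix"],float);R=cv2.Rodrigues(np.array(im["rvec"],float))[0];C=-R.T@np.array(im["tvec"],float).ravel()
    a=(np.array(uv,float)-K[:2,2])/K[[0,1],[0,1]]; r=np.hypot(*a); d=np.r_[a/r*np.sin(r),np.cos(r)]; d=R.T@d
    return C+d*(z-C[2])/d[2]
LOC=dict(frame=(0,0),tile=(155,78),pf=(132,22),pb=(178,-70))
def fit(obs):
    from scipy.optimize import least_squares
    def res(p):
        c,s=np.cos(p[2]),np.sin(p[2])
        return np.concatenate([w*(np.array([p[0]+c*LOC[k][0]-s*LOC[k][1],p[1]+s*LOC[k][0]+c*LOC[k][1]])-np.array(xy)) for k,xy,w in obs])
    r=least_squares(res,[455,-45,.07],loss="soft_l1",f_scale=3); return r.x,r.fun.reshape(-1,2)
E
python3 - <<'E'
from h import *
im=ctrl.get_image("wrist")
for n,uv,z in [("tile",(245,47),85),("pf",(303,64),86),("pb",(395,22),86),("l",(301,20),89.5),("l",(397,63),89.5),("fr in",(304,163),84),("fr in",(356,163),84),("fr in",(357,219),84),("fr in",(303,219),84)]:
    print(n,wray(im,uv,z).round(1))
obs=[("frame",(456.6,-45.6),1),("frame",(454.8,-47.4),1),("frame",(453.4,-45.4),1),("frame",(448.7,-46.2),1),
("tile",(603.2,43),1),("tile",(606.9,47),1),("tile",(605.2,44.9),1),("tile",(604.8,45.2),1),("pb",(637.3,-100.9),1),("pb",(639.1,-102.3),1),("pb",(637.9,-101.5),1),("pb",(637.6,-102.9),1),("pb",(636.2,-105.3),1),("pf",(582.8,-14.3),1)]
print(*fit(obs))
g=im["pixels"]; cv2.imwrite("pics/wc.png",cv2.resize(g[0:240,180:460,::-1],None,fx=2.5,fy=2.5,interpolation=cv2.INTER_CUBIC))
E
```

```text
tile [600.3  44.1  85. ]
pf [583.2 -13.8  86. ]
pb [ 634.6 -101.    86. ]
l [627.2  -9.6  89.5]
l [ 591.2 -103.9   89.5]
fr in [485.8 -19.3  84. ]
fr in [488.6 -70.9  84. ]
fr in [429.8 -76.9  84. ]
fr in [427.1 -20.5  84. ]
[ 4.54878526e+02 -4.55166416e+01  7.40061038e-02] [[-1.72147421  0.08335844]
 [ 0.07852579  1.88335844]
 [ 1.47852579 -0.11664156]
 [ 6.17852579  0.68335844]
 [ 0.48705115  0.73033476]
 [-3.21294885 -3.26966524]
 [-1.51294885 -1.16966524]
 [-1.11294885 -1.46966524]
 [ 0.2670036  -1.26397227]
 [-1.5329964   0.13602773]
 [-0.3329964  -0.66397227]
 [-0.0329964   0.73602773]
 [ 1.3670036   3.13602773]
 [ 2.09056662  0.483031  ]]
```

View pics/wc.png

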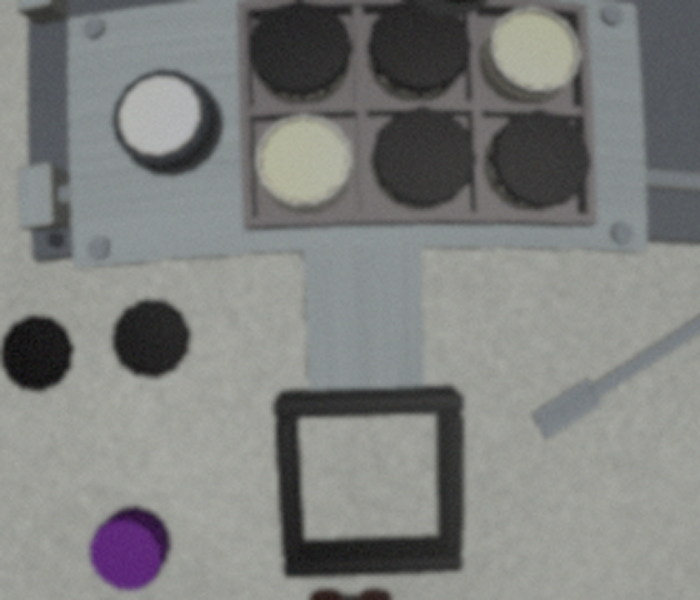

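```bash
python3 -m handwheel '[[[0,0,-0.018],[12,3,0],0],[[0,0,0],[0,0,20],0],[[0,0,0],[0,0,30],0],[[0,0,0],[0,0,30],0],[[0,0,0],[0,0,0],0],[[0,0,0],[0,0,0],0],[[0,0,0],[0,0,0],0],[[0,0,0],[0,0,0],0],[[0,0,0],[0,0,0],0],[[0,0,0],[0,0,0],0]]'
python3 - <<'E'
from h import *
im=ctrl.get_image("wrist"); save(im,"w2.png")
E
```

```text
t: 4.4
ee_pos: [460.7, -48.5, 155.6]
orientation: [-2.295, 2.133, -0.035]
ft_force: [-0.2, -0.2, 0.5]
width: 0.5
```

View pics/w2.png

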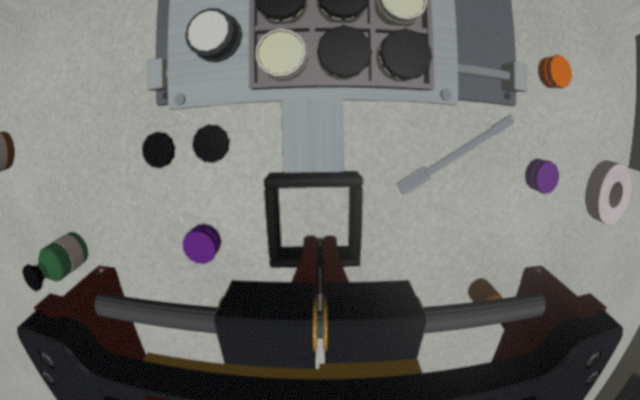

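```bash
cat >> h.py <<'E'
def plan(target=None,yaw=0.074):
    from scipy.spatial.transform import Rotation as Rn
    o=ctrl.get_obs();R=Rn.from_rotvec(o["orientation"])
    a=yaw-np.pi/2; x=np.array([np.cos(a),np.sin(a),0]); z=np.array([0,0,-1.]); T=np.c_[x,np.cross(z,x),z]
    print("t",round(o["t"],2),"tcp",np.round(o["ee_pos"],1),"F",np.round(o["ft_force"],1),"turn",(R.inv()*Rn.from_matrix(T)).as_rotvec().round(3))
    if target is not None: print("shift",(R.inv().apply(np.array(target)-o["ee_pos"])).round(1))
E
python3 -c "
from h import *
plan([455,-46,66])"
```

```text
t 4.45 tcp [460.8 -48.5 155.7] F [-0.7  0.1  1.3] turn [-0.021 -0.011 -0.001]
shift [-4.   7.6 89.5]
```

```bash
python3 -m handwheel '[[[-0.021,-0.011,0],[-2,6,0],0],[[0,0,0],[0,0,30],0],[[0,0,0],[0,0,30],0],[[0,0,0],[0,0,26],0],[[0,0,0],[0,0,0],0],[[0,0,0],[0,0,0],0],[[0,0,0],[0,0,0],0],[[0,0,0],[0,0,0],0],[[0,0,0],[0,0,0],0],[[0,0,0],[0,0,0],0]]'
python3 - <<'E'
from h import *
plan([455,-46,66])
im=ctrl.get_image("wrist"); save(im,"w3.png")
E
```

```text
t: 5.28
ee_pos: [459.8, -47.3, 76.0]
orientation: [-2.296, 2.134, -0.01]
ft_force: [0.6, -0.6, 0.8]
width: 0.7
t 5.28 tcp [459.8 -47.3  76. ] F [ 0.6 -0.6  0.8] turn [-0.01   0.    -0.001]
shift [-1.6  4.8  9.9]
```

View pics/w3.png

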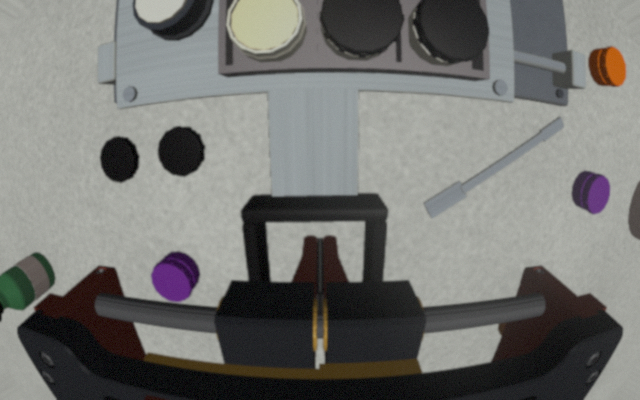

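```bash
python3 -m handwheel '[[[-0.01,0,0],[2,0,8],0],[[0,0,0],[5,0,0],0],[[0,0,0],[5,0,0],0],[[0,0,0],[6,0,0],0],[[0,0,0],[8,0,0],0],[[0,0,0],[9,0,0],0],[[0,0,0],[9,0,0],0],[[0,0,0],[9,0,0],0],[[0,0,0],[9,0,0],0],[[0,0,0],[9,0,0],0]]'
python3 -m handwheel '[[[0,0,0],[9,0,0],0],[[0,0,0],[9,0,0],0],[[0,0,0],[9,0,0],0],[[0,0,0],[8,0,0],0],[[0,0,0],[6,0,0],0],[[0,0,0],[4,0,0],0],[[0,0,0],[2,0,0],0],[[0,0,0],[0,0,0],0],[[0,0,0],[0,0,0],0],[[0,0,0],[0,0,0],0]]'
python3 - <<'E'
from h import *
plan()
for n in("wrist","top","side"):
    im=ctrl.get_image(n); save(im,n+"4.png"); print(n)
    show(im,["finger_frame","tile_top","pot_front","nose_tip"])
E
```

```text
t: 6.17
ee_pos: [467.4, -123.9, 68.8]
orientation: [-2.3, 2.136, -0.003]
ft_force: [2.7, 2.5, 0.1]
width: 0.9
t: 7.0
ee_pos: [470.8, -178.7, 68.6]
orientation: [-2.297, 2.14, -0.003]
ft_force: [0.1, -0.3, -0.1]
width: 0.7
t 7.0 tcp [ 470.8 -178.7   68.6] F [ 0.1 -0.3 -0.1] turn [-0.003  0.    -0.003]
wrist
pot_front spot_point 0.58 [ 593.2 -123.3   69.3]
nose_tip spot_point 0.35 [ 591.7 -123.9   69.6]
top
tile_top spot_point 0.81 [613.1 -68.6  84.8]
pot_front spot_point 0.56 [ 594.7 -125.7   65.2]
nose_tip spot_point 0.7 [499.8 435.8   5.5]
side
finger_frame spot_point 0.58 [ 461.4 -160.5   83.3]
tile_top spot_point 0.88 [616.4 -68.4  83.4]
tile_top spot_point 0.62 [ 597.5 -170.3   67.1]
pot_front spot_point 0.56 [ 594.3 -127.6   61.8]
nose_tip spot_point 0.84 [639.9 -58.   96.5]
```

View pics/wrist4.png

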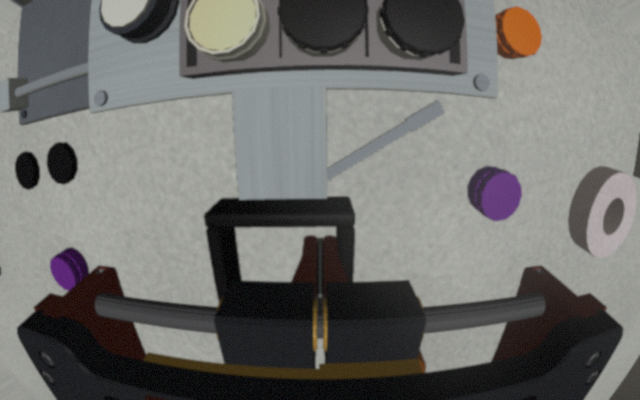

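View pics/side4.png

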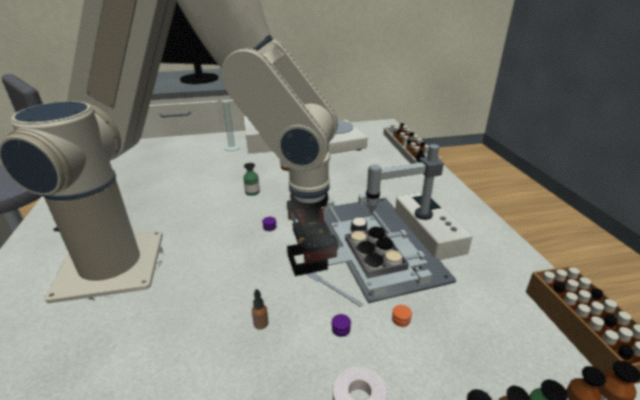

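```bash
python3 -m handwheel '[[[0,0,0],[-6,0,0],0],[[0,0,0],[0,-5,0],0],[[0,0,0],[0,-5,0],0],[[0,0,0],[0,-5,0],0],[[0,0,0],[0,-6,0],0],[[0,0,0],[0,-6,0],0],[[0,0,0],[0,-4,0],0],[[0,0,0],[0,-2,0],0],[[0,0,0],[0,0,0],0],[[0,0,0],[0,0,0],0]]'
python3 - <<'E'
from h import *
plan()
for n in("wrist","top","side"):
    im=ctrl.get_image(n); save(im,n+"5.png"); print(n)
    show(im,["finger_frame","tile_top","pot_front","pot_back"])
E
```

```text
t: 8.58
ee_pos: [505.5, -169.2, 68.3]
orientation: [-2.3, 2.14, 0.003]
ft_force: [-2.5, 0.1, 1.7]
width: 0.7
t 8.58 tcp [ 505.5 -169.2   68.3] F [-2.5  0.1  1.7] turn [ 0.001  0.001 -0.002]
wrist
finger_frame spot_point 0.32 [365.  278.6   3.1]
tile_top spot_point 0.74 [631.4 -65.4  88.7]
pot_front spot_point 0.57 [ 613.3 -121.3   70.8]
top
tile_top spot_point 0.85 [638.  -67.6  83.6]
tile_top spot_point 0.39 [ 672.5 -166.9   63.5]
pot_front spot_point 0.47 [ 614.8 -122.7   65.9]
pot_back spot_point 0.69 [ 670.  -215.1   64.4]
pot_back spot_point 0.67 [501.   64.7  -1. ]
pot_back spot_point 0.25 [361.5 279.1  -0.7]
side
finger_frame spot_point 0.75 [ 483.4 -158.9   83. ]
tile_top spot_point 0.61 [635.7 -64.3  84.2]
tile_top spot_point 0.35 [493.1 127.2   2.1]
pot_front spot_point 0.53 [ 616.4 -126.1   66.2]
pot_back spot_point 0.47 [ 668.8 -217.    63.5]
```

View pics/wrist5.png

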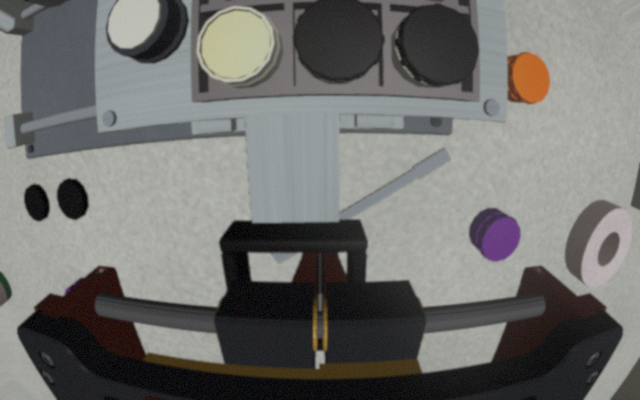

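```bash
python3 -m handwheel '[[[0,0,0],[0,-3,0],0],[[0,0,0],[0,-3,0],0],[[0,0,0],[0,-1,0],0],[[0,0,0],[0,0,0],0],[[0,0,0],[0,0,0],0],[[0,0,0],[0,4,0],0],[[0,0,0],[-7,0,0],0],[[0,0,0],[-7,0,0],0],[[0,0,0],[-4,0,0],0],[[0,0,0],[0,0,0],0]]'
python3 -m handwheel '[[[0,0,0],[-4,0,0],0],[[0,0,0],[-4,0,0],0],[[0,0,0],[-4,0,0],0],[[0,0,0],[-2,0,0],0],[[0,0,0],[0,0,0],0],[[0,0,0],[0,0,0],0],[[0,0,0],[0,0,0],0],[[0,0,0],[0,0,0],0],[[0,0,0],[0,0,0],0],[[0,0,0],[0,0,0],0]]'
python3 - <<'E'
from h import *
plan()
for n in("wrist","top","side"):
    im=ctrl.get_image(n); save(im,n+"6.png"); print(n)
    show(im,["finger_frame","tile_top","pot_front","pot_back"])
E
```

```text
t: 10.17
ee_pos: [507.8, -149.5, 68.7]
orientation: [-2.298, 2.141, 0.001]
ft_force: [-0.3, 0.4, 0.1]
width: 0.4
t: 11.0
ee_pos: [507.3, -133.7, 68.9]
orientation: [-2.299, 2.139, -0.001]
ft_force: [0.1, -1.2, -0.5]
width: 0.2
t 11.0 tcp [ 507.3 -133.7   68.9] F [ 0.1 -1.2 -0.5] turn [-0.001  0.    -0.002]
wrist
tile_top spot_point 0.83 [640.8 -62.4  85.6]
pot_front spot_point 0.84 [ 621.3 -117.4   69.8]
top
tile_top spot_point 0.65 [643.1 -65.9  82. ]
pot_back spot_point 0.68 [ 676.4 -211.    63. ]
side
finger_frame spot_point 0.84 [ 489.6 -156.7   82.7]
finger_frame spot_point 0.62 [ 622.1 -166.1   67.7]
tile_top spot_point 0.69 [640.4 -64.7  84.7]
tile_top spot_point 0.16 [ 629.2 -210.4   66.1]
pot_front spot_point 0.75 [ 619.7 -122.5   65.8]
pot_back spot_point 0.71 [ 676.7 -215.1   64.3]
pot_back spot_point 0.56 [ 620.1 -126.2   64.5]
```

View pics/wrist6.png

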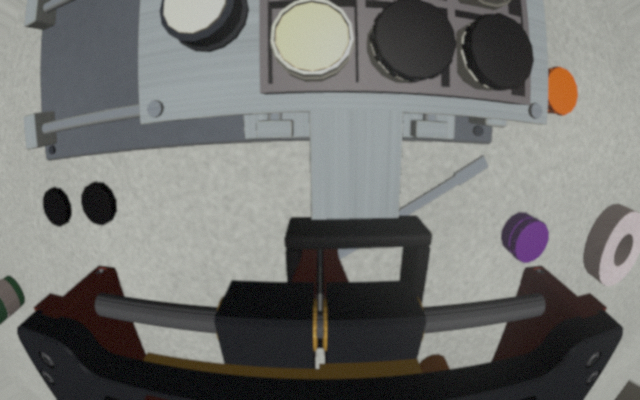

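View pics/side6.png

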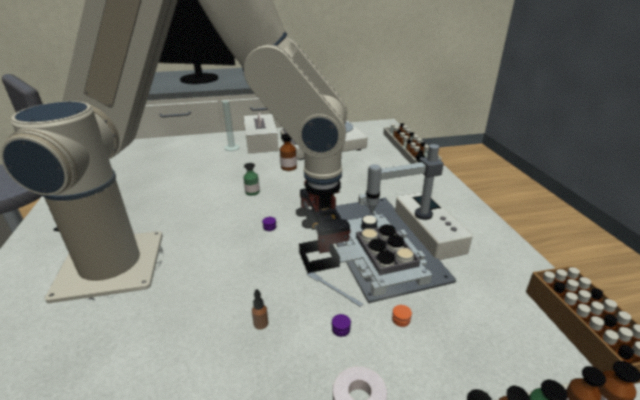

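```bash
python3 -m handwheel '[[[0,0,0],[-3,0,0],0],[[0,0,0],[-2,0,0],0],[[0,0,0],[-1,0,0],0],[[0,0,0],[0,0,0],0],[[0,0,0],[0,0,0],0],[[0,0,0],[0,0,0],0],[[0,0,0],[0,0,0],0],[[0,0,0],[0,0,0],0],[[0,0,0],[0,0,0],0],[[0,0,0],[0,0,0],0]]'
python3 - <<'E'
from h import *
plan()
for n in("wrist","top","side","top","side"):
    im=ctrl.get_image(n); save(im,n+"7.png"); print(n)
    show(im,["finger_frame","tile_top","pot_front","pot_back","nose_tip"])
cv2.imwrite("pics/s7c.png",cv2.resize(im["pixels"][150:300,290:470,::-1],None,fx=4,fy=4,interpolation=cv2.INTER_CUBIC))
E
```

```text
t: 12.58
ee_pos: [506.9, -127.9, 68.9]
orientation: [-2.301, 2.138, -0.003]
ft_force: [-0.7, -2.4, -0.9]
width: 0.2
t 12.58 tcp [ 506.9 -127.9   68.9] F [-0.7 -2.4 -0.9] turn [-0.002 -0.001 -0.001]
wrist
pot_front spot_point 0.56 [ 618.7 -113.7   69.6]
pot_front spot_point 0.25 [362.  280.5   0.4]
top
finger_frame spot_point 0.59 [360.1 278.7   2.6]
finger_frame spot_point 0.45 [643.8 -55.9  84. ]
finger_frame spot_point 0.23 [ 674.8 -159.9   61.7]
tile_top spot_point 0.66 [646.4 -60.   83.2]
pot_back spot_point 0.54 [ 676.4 -204.9   63.5]
side
finger_frame spot_point 0.91 [ 488.1 -152.1   83.1]
finger_frame spot_point 0.71 [496.3 125.5   3. ]
tile_top spot_point 0.98 [640.1 -59.   84.8]
pot_front spot_point 0.63 [ 618.9 -121.6   67.5]
pot_back spot_point 0.48 [ 674.2 -207.3   62.8]
nose_tip spot_point 0.71 [640.6 -56.1  99.3]
top
finger_frame spot_point 0.75 [639.5 -57.    1.9]
tile_top spot_point 0.89 [641.6 -62.8  83.7]
tile_top spot_point 0.17 [ 494.1 -471.7    1. ]
pot_back spot_point 0.61 [ 676.  -209.6   62.4]
side
finger_frame spot_point 0.66 [ 489.1 -149.8   83.6]
tile_top spot_point 0.88 [638.7 -59.1  85. ]
pot_front spot_point 0.55 [ 619.8 -117.9   62.4]
pot_back spot_point 0.57 [ 673.6 -207.8   64.4]
pot_back spot_point 0.33 [4.978e+02 4.421e+02 2.000e-01]
nose_tip spot_point 0.64 [642.5 -60.8  95.4]
```

View pics/s7c.png

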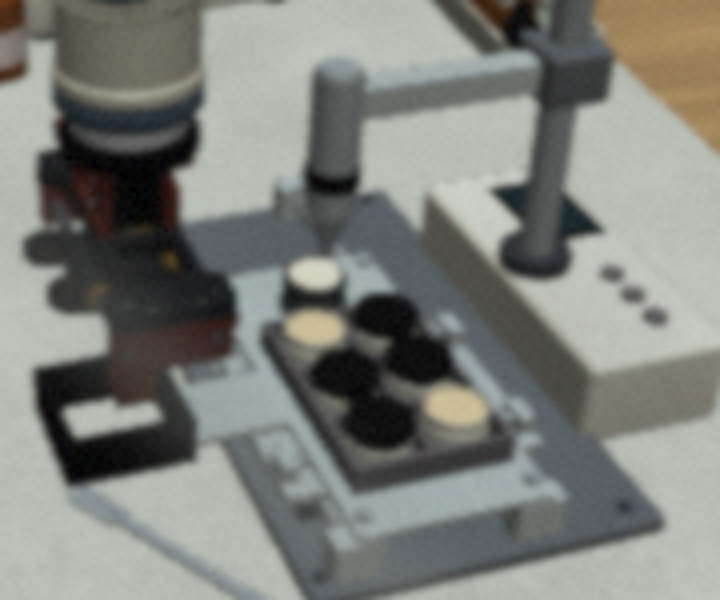

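View pics/wrist7.png

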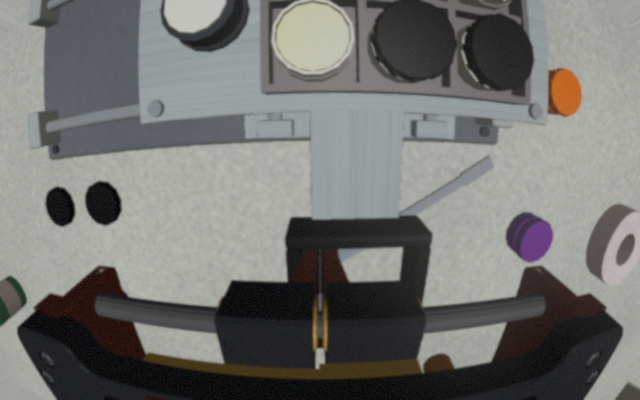

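Run:
```python
from h import *
im=ctrl.get_image("side")
N=np.array([641.5,-58.6,98])
print("nose,under,dx5,dy5",w2px(im,[N,N-[0,0,13],N-[-5,0,13],N-[0,-5,13]]).round(1))
print("col base/top",w2px(im,[[N[0]+149.6,N[1]+11.1,0],[N[0]+149.6,N[1]+11.1,260]]))
g=np.array(im["pixels"]).astype(int)
sub=g[205:230,355:385].sum(2)
m=sub>520; ys,xs=np.nonzero(m); print(sub.max(),m.sum(),xs.mean()+355,ys.mean()+205,xs.min()+355,xs.max()+355,ys.min()+205,ys.max()+205)
big=cv2.resize(im["pixels"][170:240,340:400,::-1],None,fx=10,fy=8,interpolation=cv2.INTER_CUBIC)[:600]
cv2.imwrite("pics/s8.png",big)
im=ctrl.get_image("top")
print("top",w2px(im,[N,N-[0,0,13],N-[-5,0,13],N-[0,-5,13]]).round(1))
cv2.imwrite("pics/t8.png",cv2.resize(im["pixels"][120:200,310:410,::-1],None,fx=7,fy=7,interpolation=cv2.INTER_CUBIC))
```

```text
nose,under,dx5,dy5 [[369.7 213. ]
 [369.4 217.4]
 [371.3 217.1]
 [368.8 216.3]]
col base/top [[419.04297083 234.47906394]
 [432.54272581 145.83144108]]
621 72 368.875 218.70833333333334 356 380 215 229
top [[346.5 162.2]
 [346.4 163.3]
 [346.3 161.7]
 [344.7 163.3]]
```

View pics/s8.png

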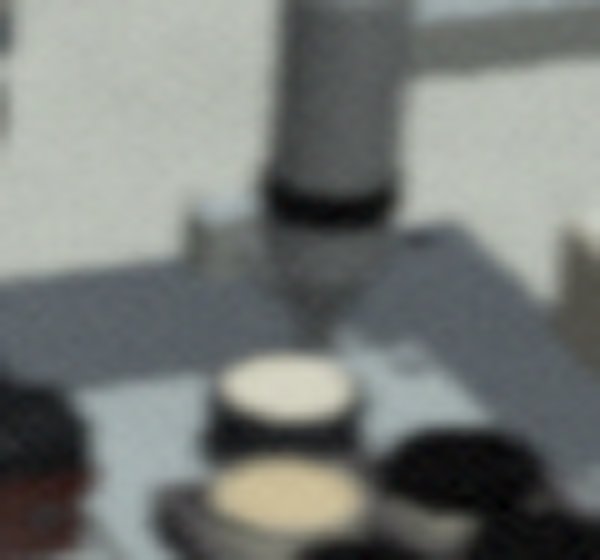

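View pics/t8.png

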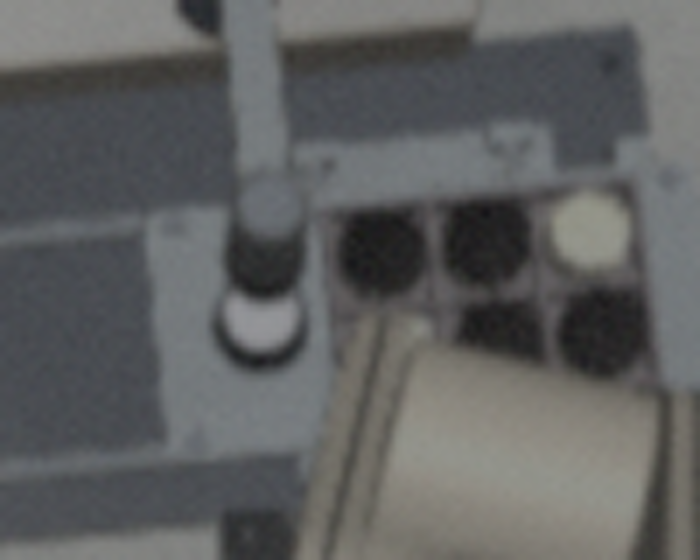

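Run:
```python
from h import *
im=ctrl.get_image("side"); 
g=np.array(im["pixels"]).astype(int).sum(2)//3
for v in range(180,224,1): print(v,g[v,358:388])
top=ctrl.get_image("top")
cv2.imwrite("pics/t9.png",cv2.resize(top["pixels"][85:165,310:390,::-1],None,fx=7,fy=7,interpolation=cv2.INTER_CUBIC))
N=np.array([641.5,-58.6,98]);c=np.array([149.6,11.1])
print(w2px(top,[[*(N[:2]+c),260],[*N[:2],230],[*N[:2],98],[*(N[:2]+c/2),216]]))
print(w2px(im,[[*(N[:2]+c),260],[*N[:2],230],[*N[:2],98],[*(N[:2]+c/2),216]]))
cv2.imwrite("pics/s9.png",cv2.resize(im["pixels"][135:225,350:450,::-1],None,fx=6,fy=6,interpolation=cv2.INTER_CUBIC))
```

```text
180 [180 180 179 178 180 179 179 174 156 122  81  69  75  77  83  85  89  91
  91  90  88  95 116 144 162 170 171 171 173 173]
181 [180 179 182 177 179 181 180 175 159 119  81  67  75  77  81  84  89  92
  91  92  92 100 128 155 177 180 182 181 179 181]
182 [181 180 181 180 179 183 182 174 156 116  84  71  75  78  84  88  90  90
  93  91  93 100 131 163 177 183 183 182 184 185]
183 [182 180 181 180 180 180 179 175 155 115  80  72  73  79  83  87  89  92
  90  91  90 102 137 165 179 180 182 182 184 185]
184 [182 180 182 179 181 181 180 173 148 108  76  69  74  79  85  86  92  90
  91  91  90 105 142 169 181 182 183 183 183 186]
185 [184 184 182 182 181 178 180 172 148 105  74  68  73  80  82  86  89  89
  92  89  89 108 142 171 182 183 182 185 185 184]
186 [182 182 185 180 183 183 181 171 145 101  71  69  76  78  85  88  91  91
  90  92  89 109 144 172 182 183 184 184 184 186]
187 [183 184 182 184 181 183 185 173 144 100  73  71  72  79  80  88  91  90
  88  89  93 110 149 174 182 185 184 184 185 185]
188 [181 184 184 184 184 183 181 170 142  98  71  67  73  78  83  86  89  90
  89  9
[... 3841 characters left out ...]
198 199 203 201 198 192 171 136 106
 113 147 166 170 173 173 173 172 171 170 159 136]
221 [169 157 122  76  58  78 106 130 154 172 178 181 178 170 155 131  97  84
 112 152 169 173 170 173 169 170 167 166 158 147]
222 [165 149 113  64  37  42  54  78 101 115 127 126 124 115 101  78  61  72
 119 157 172 169 165 159 150 145 147 142 141 136]
223 [161 140  99  57  25  28  34  43  52  59  68  68  68  60  49  46  43  71
 115 152 164 159 144 124 106  92  88  88  88  87]
[[343.01315312  93.37843102]
 [347.76802739 149.99029405]
 [346.48581078 162.20300632]
 [345.14837351 125.41678389]]
[[432.54272581 145.83144108]
 [372.926511   165.39614684]
 [369.71702716 213.04490662]
 [401.82580358 166.63693725]]
```

View pics/t9.png

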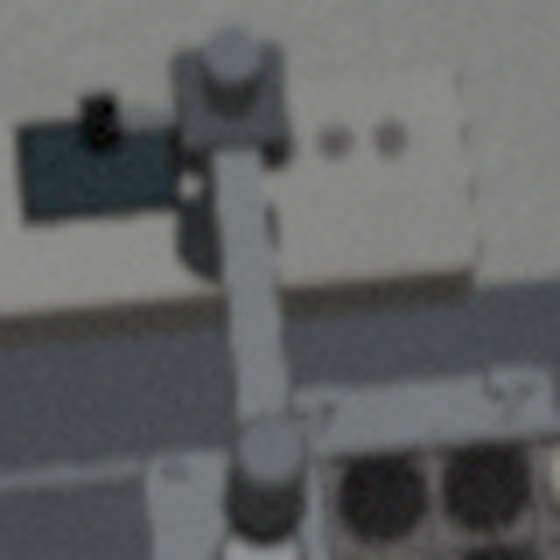

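View pics/s9.png

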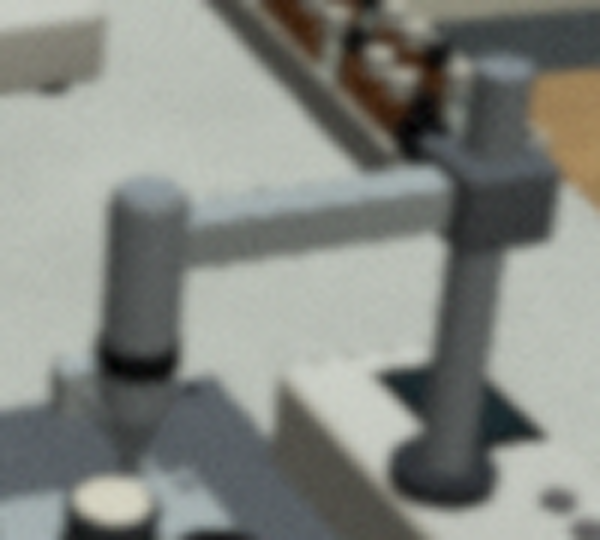

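```bash
python3 -m handwheel '[[[0,0,0],[3,0,0],0],[[0,0,0],[0,-4,0],0],[[0,0,0],[0,-3,0],0],[[0,0,0],[0,-3,0],0],[[0,0,0],[0,-1,0],0],[[0,0,0],[0,0,0],0],[[0,0,0],[0,0,0],0],[[0,0,0],[0,0,0],0],[[0,0,0],[0,0,0],0],[[0,0,0],[0,0,0],0]]'
cat >> h.py <<'E'
def views(k):
    s=ctrl.get_image("side");t=ctrl.get_image("top")
    cv2.imwrite(f"pics/sv{k}.png",cv2.resize(s["pixels"][180:240,340:440,::-1],None,fx=8,fy=8,interpolation=cv2.INTER_CUBIC))
    cv2.imwrite(f"pics/tv{k}.png",cv2.resize(t["pixels"][120:200,310:410,::-1],None,fx=7,fy=7,interpolation=cv2.INTER_CUBIC))
    for n,im in(("side",s),("top",t)):
        print(n); show(im,["finger_frame","tile_top","pot_front","pot_back"])
    return s,t
E
python3 - <<'E'
from h import *
plan()
s,t=views(10)
g=np.array(s["pixels"]).astype(int).sum(2)//3
for v in range(208,225): print(v,g[v,358:388])
E
```

```text
t: 15.12
ee_pos: [517.1, -129.5, 68.5]
orientation: [2.3, -2.137, -0.004]
ft_force: [-2.1, -0.4, 0.7]
width: 0.7
t 15.12 tcp [ 517.1 -129.5   68.5] F [-2.1 -0.4  0.7] turn [ 0.003  0.001 -0.001]
side
finger_frame spot_point 0.56 [ 496.  -150.    84.2]
tile_top spot_point 0.71 [648.7 -59.2  85. ]
pot_front spot_point 0.72 [ 629.7 -120.7   66.3]
pot_back spot_point 0.63 [ 680.3 -206.9   63.2]
top
tile_top spot_point 0.7 [652.2 -58.5  84.4]
tile_top spot_point 0.16 [497.5 436.2   4.9]
pot_front spot_point 0.74 [641.1 -59.7   0.8]
pot_back spot_point 0.51 [ 684.9 -207.8   64.6]
208 [94 94 96 93 95 95 94 93 91 87 79 68 63 67 65 65 74 80 93 95 94 91 93 93
 94 92 95 96 95 97]
209 [94 96 93 93 93 94 95 93 92 92 86 72 70 62 68 71 79 89 91 91 93 95 94 96
 95 92 94 93 92 95]
210 [96 95 91 95 92 96 91 94 94 91 86 78 71 67 71 83 93 96 92 93 94 94 94 94
 96 93 94 95 94 92]
211 [ 94  95  95  93  93  93  94  97  92  92  88  80  70  68  77  99 111 113
 100  94  94  97  96  97  99 100  97  97  99  94]
212 [ 93  94  91  89  96  94  95  93  94  96  94  90  83  80  86 108 126 125
 112 104 103 108 115 121
[... 849 characters left out ...]
200 201 203 198
 182 157 129 124 149 167 172 172 172 174 170 169]
220 [168 168 170 168 156 122  78  62  90 121 153 171 180 186 188 186 182 175
 151 117  94 111 145 166 171 172 173 172 171 170]
221 [168 170 168 165 152 117  70  45  51  77 100 123 137 140 147 146 138 123
 103  76  75 110 147 167 173 170 171 162 157 153]
222 [170 170 166 163 144 105  60  31  34  41  57  66  78  85  90  83  79  71
  59  50  71 118 158 166 166 159 148 133 114 108]
223 [167 173 168 162 139  97  54  28  26  28  36  39  38  41  43  44  41  39
  32  38  66 113 151 161 152 126 100  79  63  52]
224 [171 171 169 160 131  88  47  27  21  29  23  32  35  36  37  32  34  35
  32  38  58  99 135 139 122  87  51  34  24  19]
```

View pics/sv10.png

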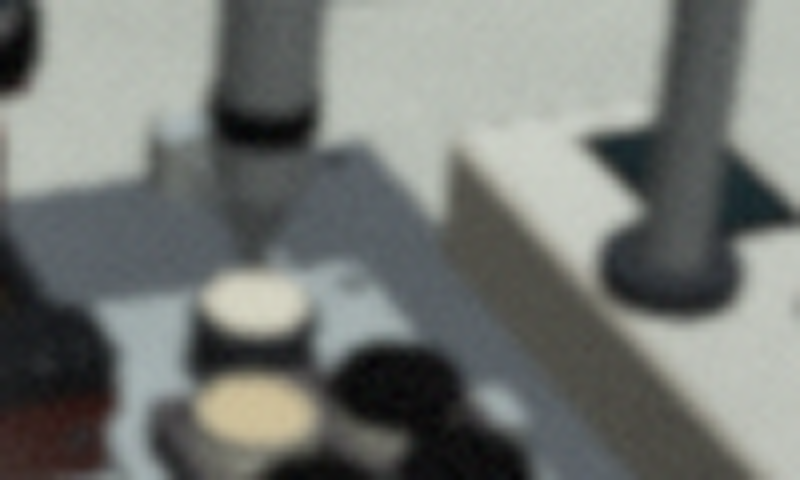

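View pics/tv10.png

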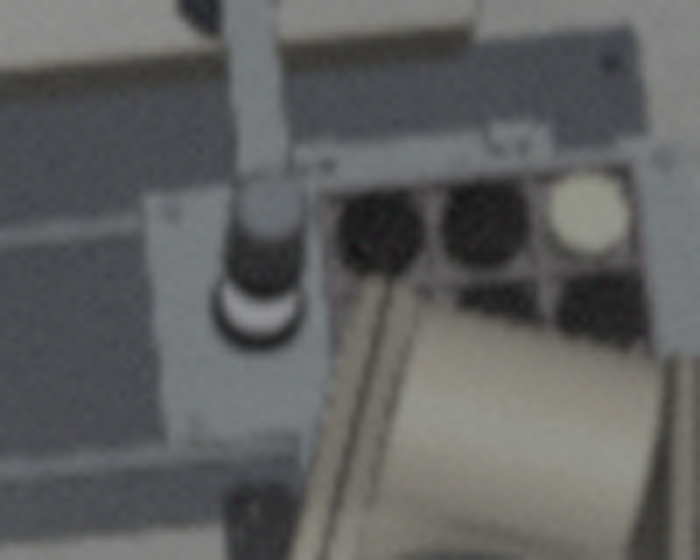

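```bash
for i in 1; do python3 -m handwheel '[[[0,0,0],[0,0,0],0],[[0,0,0],[0,0,0],0],[[0,0,0],[0,0,0],0],[[0,0,0],[0,0,0],0],[[0,0,0],[0,0,0],0],[[0,0,0],[0,0,0],0],[[0,0,0],[0,0,0],0],[[0,0,0],[0,0,0],0],[[0,0,0],[0,0,0],0],[[0,0,0],[0,0,0],0]]'; done
python3 -m handwheel '[[[0,0,0],[0,0,0],0],[[0,0,0],[0,0,0],0],[[0,0,0],[0,0,0],0],[[0,0,0],[0,0,0],0],[[0,0,0],[0,0,0],0],[[0,0,0],[0,0,0],0],[[0,0,0],[0,0,0],0],[[0,0,0],[0,0,0],0],[[0,0,0],[0,0,0],0],[[0,0,0],[0,0,0],0]]'
python3 -c "
from h import *
plan([517.1+22.4,-129.5+1.7,68.5])"
```

```text
t: 16.45
ee_pos: [517.1, -129.5, 68.5]
orientation: [2.3, -2.137, -0.004]
ft_force: [-1.8, -0.3, 1.5]
width: 0.6
t: 17.28
ee_pos: [517.1, -129.5, 68.5]
orientation: [2.3, -2.137, -0.004]
ft_force: [-1.8, -0.3, 1.0]
width: 0.3
t 17.28 tcp [ 517.1 -129.5   68.5] F [-1.8 -0.3  1. ] turn [ 0.003  0.001 -0.001]
shift [ -0.1 -22.5  -0.1]
```

```bash
python3 -m handwheel '[[[0,0,0],[0,-4,0],0],[[0,0,0],[0,-5,0],0],[[0,0,0],[0,-5,0],0],[[0,0,0],[0,-4,0],0],[[0,0,0],[0,-2,0],0],[[0,0,0],[0,-1,0],0],[[0,0,0],[0,0,0],0],[[0,0,0],[0,0,0],0],[[0,0,0],[0,0,0],0],[[0,0,0],[0,0,0],0]]'
python3 -c "
from h import *
plan([517.1+22.4,-129.5+1.7,68.5])"
```

```text
t: 18.12
ee_pos: [540.2, -127.4, 68.2]
orientation: [2.3, -2.137, -0.006]
ft_force: [-1.7, 0.2, 1.6]
width: 0.3
t 18.12 tcp [ 540.2 -127.4   68.2] F [-1.7  0.2  1.6] turn [ 0.004  0.001 -0.   ]
shift [ 0.4  0.8 -0.3]
```

```bash
python3 -m handwheel '[[[0,0,0],[0,5,0],0],[[0,0,0],[-3,0,0],0],[[0,0,0],[-5,0,0],0],[[0,0,0],[-6,0,0],0],[[0,0,0],[-7,0,0],0],[[0,0,0],[-7,0,0],0],[[0,0,0],[-6,0,0],0],[[0,0,0],[-5,0,0],0],[[0,0,0],[-3,0,0],0],[[0,0,0],[0,0,0],0]]'
python3 -c "
from h import *
plan([530.9,-69.3,68.5])"
```

```text
t: 18.95
ee_pos: [532.1, -81.9, 68.4]
orientation: [2.301, -2.136, -0.001]
ft_force: [-1.9, -1.8, -0.2]
width: 0.5
t 18.95 tcp [532.1 -81.9  68.4] F [-1.9 -1.8 -0.2] turn [ 0.002 -0.001  0.   ]
shift [-12.6   0.2  -0.1]
```

```bash
python3 -m handwheel '[[[0,0,0],[-4,0,0],0],[[0,0,0],[-4,0,0],0],[[0,0,0],[-2,0,0],0],[[0,0,0],[-1,0,0],0],[[0,0,0],[0,0,0],0],[[0,0,0],[0,0,0],0],[[0,0,0],[0,0,0],0],[[0,0,0],[0,0,0],0],[[0,0,0],[0,0,0],0],[[0,0,0],[0,0,0],0]]'
python3 - <<'E'
from h import *
plan([530.9,-69.3,68.5])
s,t=views(11)
g=np.array(s["pixels"]).astype(int).sum(2)//3
for v in range(207,226): print(v,g[v,358:388])
E
```

```text
t: 19.78
ee_pos: [531.5, -69.7, 68.5]
orientation: [2.301, -2.137, -0.001]
ft_force: [-0.8, -0.8, -1.2]
width: 0.6
t 19.78 tcp [531.5 -69.7  68.5] F [-0.8 -0.8 -1.2] turn [ 0.001 -0.    -0.   ]
shift [-0.5  0.5 -0. ]
side
tile_top spot_point 0.77 [6.702e+02 2.000e-01 8.500e+01]
pot_front spot_point 0.56 [646.2 -62.1  69.3]
pot_back spot_point 0.73 [ 701.6 -150.7   61.7]
pot_back spot_point 0.52 [494.4 125.1   1. ]
top
finger_frame spot_point 0.47 [ 518.2 -200.3   -2.6]
tile_top spot_point 0.85 [669.   -1.   83.8]
pot_back spot_point 0.55 [ 705.6 -147.7   61.5]
207 [164 165 167 166 157 139 100  74  88 105 101  80  62  61  63  68  79  96
 110  98  94 127 159 170 170 169 168 166 167 161]
208 [167 167 167 169 160 136  92  54  54  62  65  64  60  63  64  66  68  75
  73  67  83 126 157 170 168 164 159 153 146 140]
209 [167 167 164 166 154 126  77  37  30  38  43  50  58  61  63  61  53  55
  47  46  80 126 154 161 155 146 124 109  97  92]
210 [169 166 168 165 147 112  64  32  25  29  31  38  52  60  64  54  46  37
  33  35  72 121 151 149 127  96  72  53  47  38]
211 [169 168 168 166 144 
[... 1179 characters left out ...]
165 164 162 154
 145 128 105  80  70  74  84  90  93  98  95  90]
221 [137  94  55  49  61  75  88  92  99 105 116 121 128 132 132 130 127 119
 107  96  81  59  53  64  76  82  90  98 100  97]
222 [143 109  68  46  45  67  83  93  98 104 108 113 119 117 115  99  87  73
  60  54  45  39  33  41  56  70  76  87  93  87]
223 [156 132  95  57  40  56  72  86  91 102 111 122 117 111  93  69  50  34
  24  25  21  22  18  23  28  40  53  69  77  74]
224 [162 153 118  77  44  45  56  74  86  90 101 106 106  92  69  37  27  19
  15  16  11  15  17  18  14  18  30  41  54  54]
225 [164 163 139 103  68  43  49  66  81  92  94  96  87  67  49  23  18  16
  14  15  15  16  15  18   9  12  15  22  34  43]
```

View pics/sv11.png

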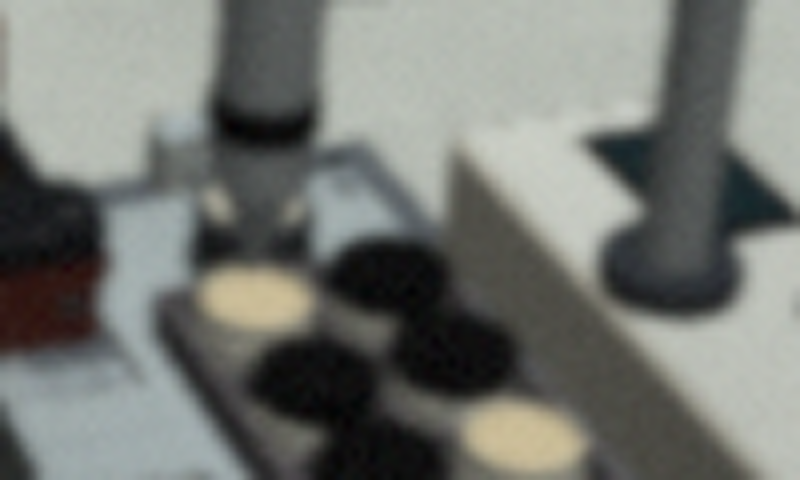

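View pics/tv11.png

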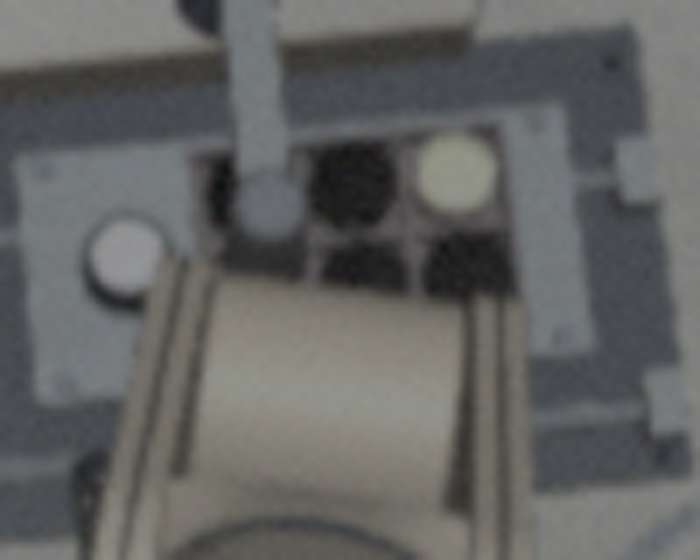

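```bash
python3 -m handwheel '[[[0,0,0],[0,0,0],0],[[0,0,0],[0,0,0],0],[[0,0,0],[0,0,0],0],[[0,0,0],[0,0,0],0],[[0,0,0],[0,0,0],0],[[0,0,0],[0,0,0],0],[[0,0,0],[0,0,0],0],[[0,0,0],[0,0,0],0],[[0,0,0],[0,0,0],0],[[0,0,0],[0,0,0],0]]'
python3 -m handwheel '[[[0,0,0],[0,0,0],0],[[0,0,0],[0,0,0],0],[[0,0,0],[0,0,0],0],[[0,0,0],[0,0,0],0],[[0,0,0],[0,0,0],0],[[0,0,0],[0,0,0],0],[[0,0,0],[0,0,0],0],[[0,0,0],[0,0,0],0],[[0,0,0],[0,0,0],0],[[0,0,0],[0,0,0],0]]'
```

```text
t: 21.12
ee_pos: [531.4, -69.7, 68.5]
orientation: [2.301, -2.137, -0.001]
ft_force: [0.5, -0.6, -0.3]
width: 0.7
t: 21.95
ee_pos: [531.4, -69.7, 68.5]
orientation: [2.301, -2.137, -0.001]
ft_force: [-0.3, -0.1, 0.3]
width: 0.7
```

```bash
python3 -m handwheel '[[[0,0,0],[-4,0,0],0],[[0,0,0],[-7,0,0],0],[[0,0,0],[-8,0,0],0],[[0,0,0],[-8,0,0],0],[[0,0,0],[-8,0,0],0],[[0,0,0],[-8,0,0],0],[[0,0,0],[-8,0,0],0],[[0,0,0],[-7,0,0],0],[[0,0,0],[-5,0,0],0],[[0,0,0],[-3,0,0],0]]'
python3 -c "
from h import *
o=ctrl.get_obs();p=o['ee_pos'];print('locy',-.0739*p[0]+.9973*p[1],'locx',.9973*p[0]+.0739*p[1]);plan()"
```

```text
t: 22.78
ee_pos: [525.2, 2.7, 68.4]
orientation: [2.302, -2.134, -0.001]
ft_force: [-1.0, -3.3, -0.5]
width: 0.5
locy -36.16588150555537 locx 523.9888337376433
t 22.78 tcp [525.2   2.7  68.4] F [-1.  -3.3 -0.5] turn [ 0.002 -0.001  0.001]
```

Still 19.8 mm to go in y.

```bash
python3 -m handwheel '[[[0,0,0],[-5,0,0],0],[[0,0,0],[-5,0,0],0],[[0,0,0],[-4,0,0],0],[[0,0,0],[-2,0,0],0],[[0,0,0],[-1,0,0],0],[[0,0,0],[0,0,0],0],[[0,0,0],[0,0,0],0],[[0,0,0],[0,0,0],0],[[0,0,0],[0,0,0],0],[[0,0,0],[0,0,0],0]]'
python3 - <<'E'
from h import *
o=ctrl.get_obs();p=o['ee_pos'];print('locy',-.0739*p[0]+.9973*p[1],'locx',.9973*p[0]+.0739*p[1]);plan()
im=ctrl.get_image("wrist");save(im,"w12.png")
im=ctrl.get_image("side");show(im,["finger_frame","pot_back","tile_top"])
E
```

```text
t: 23.62
ee_pos: [523.6, 22.1, 68.4]
orientation: [2.301, -2.135, -0.002]
ft_force: [-0.0, -0.1, 0.4]
width: 0.8
locy -16.612648189561426 locx 523.8390068670498
t 23.62 tcp [523.6  22.1  68.4] F [-0.  -0.1  0.4] turn [ 0.003 -0.001  0.001]
finger_frame spot_point 0.88 [510.    0.7  85.8]
pot_back spot_point 0.67 [695.1 -58.5  63.1]
tile_top spot_point 0.8 [657.8  90.6  85.8]
```

View pics/w12.png

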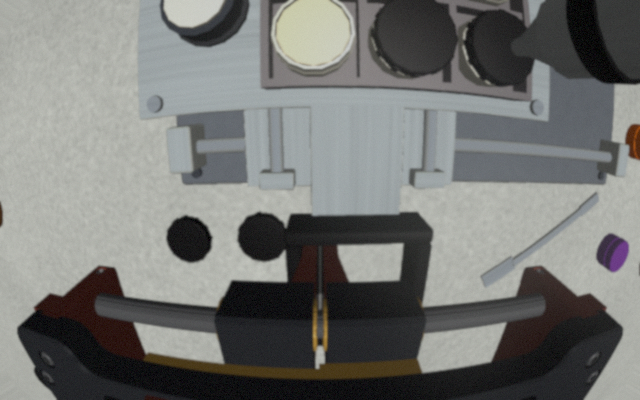

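```bash
python3 -m handwheel '[[[0,0,0],[4,0,0],0],[[0,0,0],[0,8,0],0],[[0,0,0],[0,8,0],0],[[0,0,0],[0,7,0],0],[[0,0,0],[0,6,0],0],[[0,0,0],[0,6,0],0],[[0,0,0],[0,6,0],0],[[0,0,0],[0,6,0],0],[[0,0,0],[0,6,0],0],[[0,0,0],[0,4,0],0]]'
python3 -m handwheel '[[[0,0,0],[0,3,0],0],[[0,0,0],[0,2,0],0],[[0,0,0],[0,1,0],0],[[0,0,0],[0,0,0],0],[[0,0,0],[0,0,0],0],[[0,0,0],[0,0,0],0],[[0,0,0],[0,0,0],0],[[0,0,0],[0,0,0],0],[[0,0,0],[0,0,0],0],[[0,0,0],[0,0,0],0]]'
python3 - <<'E'
from h import *
o=ctrl.get_obs();p=o['ee_pos'];print('locy',-.0739*p[0]+.9973*p[1],'locx',.9973*p[0]+.0739*p[1]);plan()
s,t=views(13)
g=np.array(s["pixels"]).astype(int).sum(2)//3
for v in range(207,226): print(v,g[v,358:388])
E
```

```text
t: 24.7
ee_pos: [464.5, 13.2, 69.2]
orientation: [-2.301, 2.135, -0.006]
ft_force: [2.4, 0.4, -1.4]
width: 0.5
t: 25.53
ee_pos: [457.1, 12.6, 69.2]
orientation: [-2.302, 2.135, -0.005]
ft_force: [1.4, -1.0, 0.2]
width: 0.4
locy -21.224758048242567 locx 456.8229063147484
t 25.53 tcp [457.1  12.6  69.2] F [ 1.4 -1.   0.2] turn [-0.004 -0.001  0.001]
side
finger_frame spot_point 0.65 [475.7  -4.3  85.2]
tile_top spot_point 0.61 [626.2  89.7  85.5]
pot_front spot_point 0.4 [604.   27.2  64.2]
pot_back spot_point 0.71 [659.9 -60.6  62.6]
top
finger_frame spot_point 0.63 [ 494.2 -471.6   -0.7]
tile_top spot_point 0.77 [628.8  87.5  86.7]
tile_top spot_point 0.25 [ 496.1 -467.7    1.6]
pot_front spot_point 0.67 [607.1  28.5  65.8]
pot_back spot_point 0.48 [659.8 -58.4  60.4]
pot_back spot_point 0.24 [653.1  32.4  64.9]
207 [ 32  48  56  51  35  15  15  13  14  18  28  45  57  61  61  61  55  50
  60  94 123 138 146 143 131 112  94  94  90  94]
208 [ 24  28  36  40  27  11   6   7  14  16  26  42  53  62  62  55  47  42
  54  86 121 145 153 156 144 128 108  94  92  90]
209 [ 20  20  33  38  
[... 1376 characters left out ...]
20 [ 15  18  10  14  12  15   8  18  34  60  80  89  97  99 109 114 125 132
 139 137 136 135 128 124 111  92  72  64  83 109]
221 [  8  15  10  18  17  10  15  21  34  60  76  88  99 105 108 110 114 117
 120 123 122 125 123 122 111  90  68  56  68  89]
222 [ 14  13  12  15  13  14  15  29  44  56  71  82  90  97 107 112 117 121
 121 123 122 124 119 118 110  89  70  64  66  75]
223 [ 14  13  16  14  21  27  34  50  59  59  63  76  85  91  98 102 111 112
 117 114 113 110 103 101  89  80  67  63  62  64]
224 [36 35 29 40 48 60 76 80 73 61 58 72 83 83 84 89 92 95 96 90 88 82 81 74
 70 60 58 57 57 62]
225 [72 72 73 75 82 90 97 93 82 68 63 72 74 78 78 75 75 70 68 69 63 62 59 57
 54 55 54 51 53 61]
```

View pics/sv13.png

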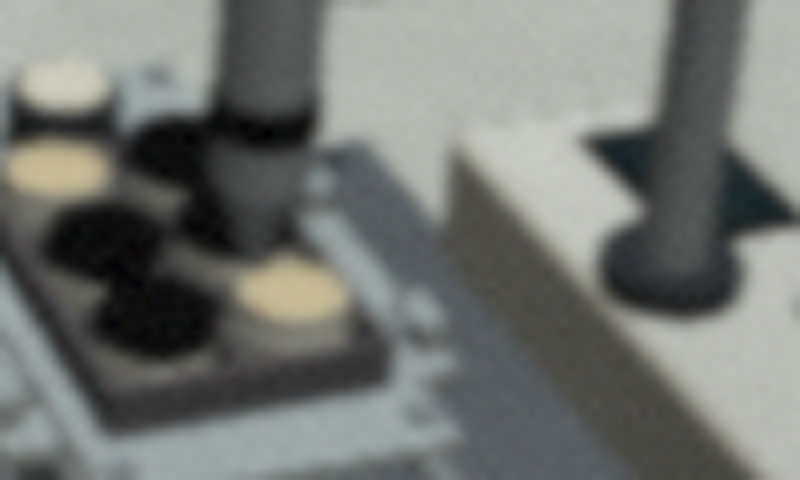

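View pics/tv13.png

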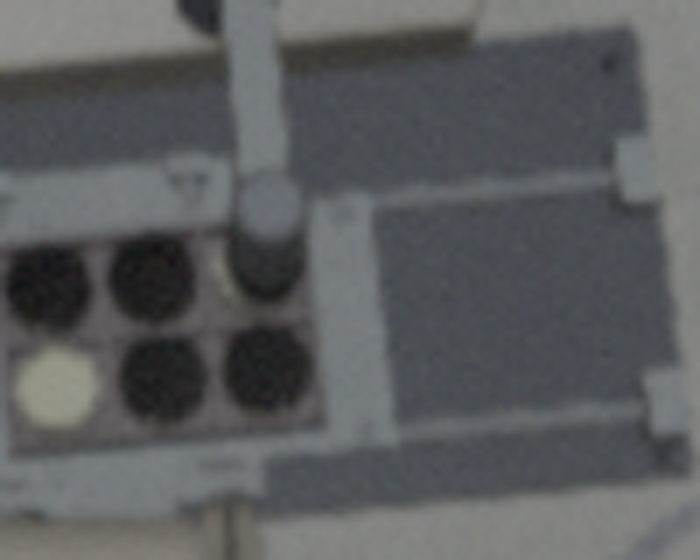

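```bash
python3 -m handwheel '[[[0,0,0],[0,4,0],0],[[0,0,0],[0,4,0],0],[[0,0,0],[0,2,0],0],[[0,0,0],[0,1.5,0],0],[[0,0,0],[0,0,0],0],[[0,0,0],[0,0,0],0],[[0,0,0],[0,0,0],0],[[0,0,0],[0,0,0],0],[[0,0,0],[0,0,0],0],[[0,0,0],[0,0,0],0]]'
python3 - <<'E'
from h import *
o=ctrl.get_obs();p=o['ee_pos'];print('locy',-.0739*p[0]+.9973*p[1],'locx',.9973*p[0]+.0739*p[1]);plan()
s,t=views(14)
g=np.array(s["pixels"]).astype(int).sum(2)//3
for v in range(207,226): print(v,g[v,358:388])
E
```

```text
t: 26.87
ee_pos: [445.4, 11.6, 69.4]
orientation: [-2.301, 2.134, -0.008]
ft_force: [2.5, -1.5, -0.9]
width: 0.5
locy -21.36521879784744 locx 445.06974869608376
t 26.87 tcp [445.4  11.6  69.4] F [ 2.5 -1.5 -0.9] turn [-0.006 -0.001  0.001]
side
finger_frame spot_point 0.56 [462.8  -3.   83.1]
tile_top spot_point 0.88 [614.7  88.7  84.3]
pot_front spot_point 0.67 [591.9  25.7  63.2]
pot_front spot_point 0.66 [464.7  -6.9  83.6]
pot_back spot_point 0.65 [649.3 -60.9  62.2]
top
tile_top spot_point 0.56 [615.6  84.9  84.4]
pot_front spot_point 0.6 [647.3 -59.4  63.1]
pot_front spot_point 0.49 [594.2  30.3  66.9]
pot_front spot_point 0.38 [ 516.1 -201.4    1.2]
pot_back spot_point 0.64 [ 521.  -200.2   -1. ]
pot_back spot_point 0.38 [651.7 -60.2  63.6]
207 [ 38  15  16  19  10  11  14  16  12  16  33  46  62  60  64  66  81 111
 138 146 145 144 147 148 129 114  99  91  90  94]
208 [ 27  15  11  11  11  16  13   9  18  21  28  42  54  58  63  72  94 123
 149 157 159 158 157 158 149 124 105  96  89  94]
209 [ 26  18  17   8   8   5  19  10  16  15  25  38  52  61  62  76 102 134
 154 160 16
[... 1370 characters left out ...]
160 158 157 154
 142 133 113  89  74  85 112 134 144 146 141 139]
221 [ 16  13  15  17  38  60  76  89  95 101 107 116 120 130 134 133 133 129
 125 114 103  81  60  66  85 108 123 130 132 127]
222 [ 16  13  14  25  43  65  77  89  96 105 109 114 117 119 122 122 120 123
 122 115 105  80  66  59  75  90 102 117 127 130]
223 [ 13  19  29  45  54  64  73  85  90  99 106 113 119 117 120 119 123 120
 116 110  96  79  68  63  71  79  96 124 141 150]
224 [ 28  36  52  66  66  60  66  81  86  89  97 101 109 109 105 106 102 100
  99  90  81  72  66  62  64  66  89 125 151 160]
225 [ 58  72  84  84  77  62  63  77  83  85  89  90  88  87  84  78  80  75
  71  66  61  59  60  59  57  66  90 125 152 164]
```

View pics/sv14.png

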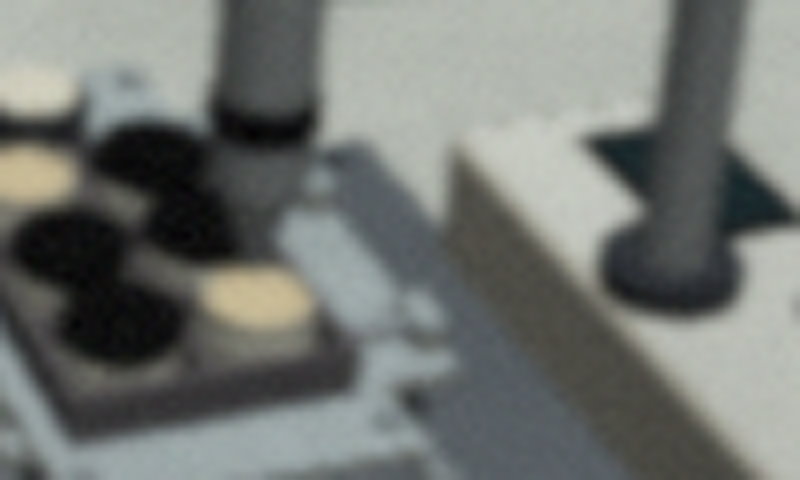

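View pics/tv14.png

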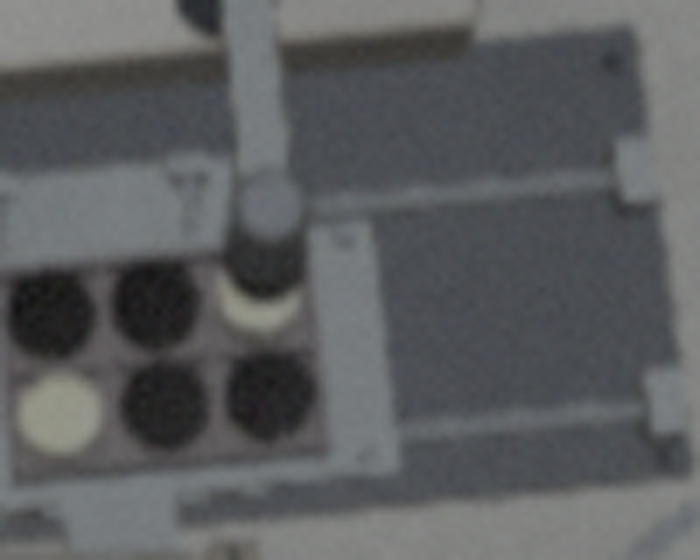

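```bash
python3 -m handwheel '[[[0,0,0],[0,1.5,0],0],[[0,0,0],[0,0.5,0],0],[[0,0,0],[0,0,0],0],[[0,0,0],[0,0,0],0],[[0,0,0],[0,0,0],0],[[0,0,0],[0,0,0],0],[[0,0,0],[0,0,0],0],[[0,0,0],[0,0,0],0],[[0,0,0],[0,0,0],0],[[0,0,0],[0,0,0],0]]'
python3 -m handwheel '[[[0,0,0],[0,0,0],0],[[0,0,0],[0,0,0],0],[[0,0,0],[0,0,0],0],[[0,0,0],[0,0,0],0],[[0,0,0],[0,0,0],0],[[0,0,0],[0,0,0],0],[[0,0,0],[0,0,0],0],[[0,0,0],[0,0,0],0],[[0,0,0],[0,0,0],0],[[0,0,0],[0,0,0],0]]'
python3 -m handwheel '[[[0,0,0],[0,-4,0],0],[[0,0,0],[0,-5,0],0],[[0,0,0],[3,-3,0],0],[[0,0,0],[0,0,-8],0],[[0,0,0],[0,0,-15],0],[[0,0,0],[0,0,-25],0],[[0,0,0],[0,0,-25],0],[[0,0,0],[0,0,-15],0],[[0,0,0],[0,0,0],0],[[0,0,0],[0,0,0],0]]'
python3 - <<'E'
from h import *
plan()
s,t=views(15)
w=ctrl.get_image("wrist");save(w,"w15.png")
g=np.array(s["pixels"]).astype(int).sum(2)//3
for v in (214,216,217,218,220,221): print(v,g[v,358:388])
E
```

```text
t: 28.2
ee_pos: [443.6, 11.4, 69.4]
orientation: [-2.3, 2.134, -0.009]
ft_force: [3.1, -0.5, -1.1]
width: 0.8
t: 29.03
ee_pos: [443.6, 11.4, 69.4]
orientation: [-2.3, 2.133, -0.009]
ft_force: [2.2, 0.0, -1.1]
width: 0.6
t: 29.87
ee_pos: [452.4, 9.0, 161.7]
orientation: [2.3, -2.135, -0.005]
ft_force: [-0.0, -0.5, 0.3]
width: 0.3
t 29.87 tcp [452.4   9.  161.7] F [-0.  -0.5  0.3] turn [0.005 0.    0.   ]
side
finger_frame spot_point 0.86 [458.   -4.7  84.9]
tile_top spot_point 0.81 [612.4  87.7  83.2]
tile_top spot_point 0.28 [600.5 -60.9  62.8]
pot_front spot_point 0.69 [589.8  23.9  64.2]
pot_back spot_point 0.68 [647.1 -61.5  66.3]
top
finger_frame spot_point 0.88 [466.   -6.4  83.3]
tile_top spot_point 0.68 [614.   86.9  82.8]
tile_top spot_point 0.18 [ 6.413e+02 -5.730e+01 -6.000e-01]
pot_front spot_point 0.48 [592.4  27.4  64. ]
pot_back spot_point 0.37 [649.4 -59.2  65.5]
214 [ 83  86  89  94  99 109 123 135 139 140 144 150 152 150 144 147 145 140
 141 145 156 163 164 163 167 167 163 163 160 148]
216 [ 42  55  64  77  85  98 125 155 167 176 177 177 176 177 176 178 174 172
 168 157 148 149 157 162 167 167 166 167 167 161]
217 [ 21  31  42  57  67  85 118 150 171 178 179 180 175 177 176 178 178 178
 172 162 139 134 144 159 164 164 165 165 165 159]
218 [ 13  16  25  35  55  74 105 135 160 171 176 177 179 178 179 177 178 174
 171 158 131 116 125 147 157 165 163 163 161 153]
220 [ 12  10  18  26  51  73  83  94 109 122 138 148 154 159 159 162 157 150
 137 122 100  77  76 100 130 143 149 148 145 137]
221 [ 12  15  17  30  54  77  85  94  99 106 117 119 126 132 133 133 133 126
 120 112  94  68  62  82 105 126 131 133 131 129]
```

View pics/w15.png

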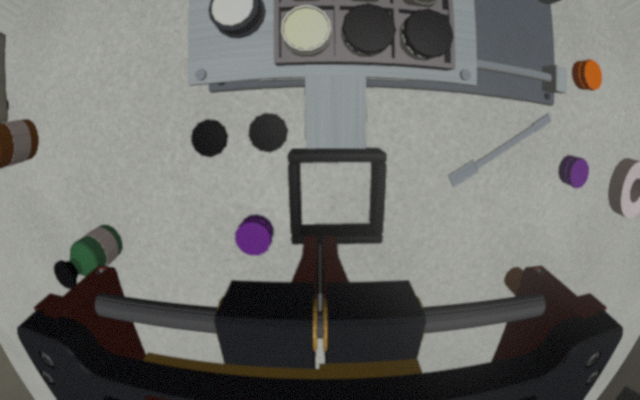

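View pics/tv15.png

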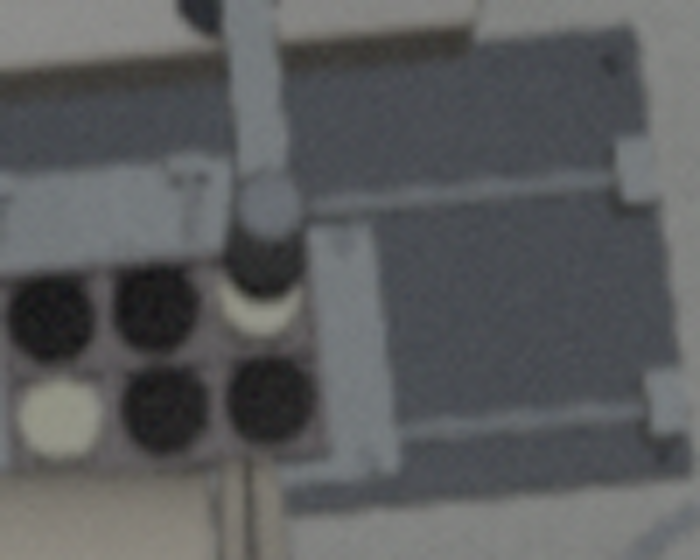

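View pics/sv15.png

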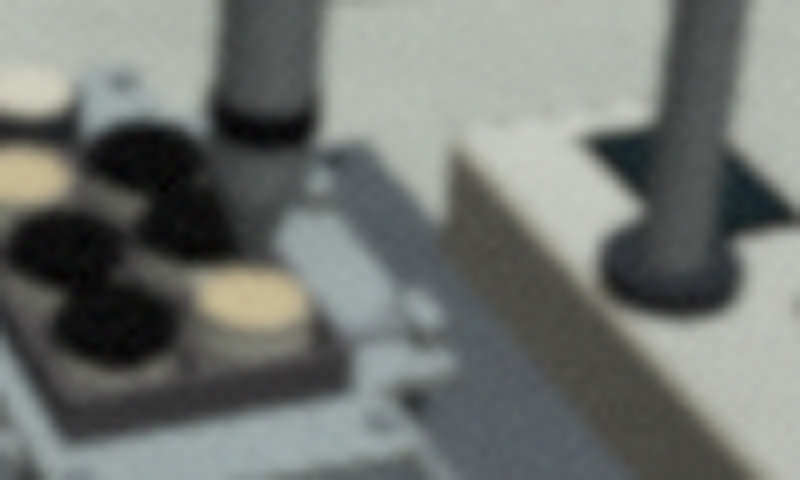

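```bash
python3 -m handwheel '[[[0,0,0],[0,0,-15],0],[[0,0,0],[0,0,-15],0],[[0,0,0],[0,0,0],0],[[0,0,0],[0,0,0],0],[[0,0,0],[0,0,0],0],[[0,0,0],[0,0,0],0],[[0,0,0],[0,0,0],0],[[0,0,0],[0,0,0],0],[[0,0,0],[0,0,0],0],[[0,0,0],[0,0,0],0]]'
python3 -c "
from h import *
print(ctrl.close_job(),ctrl.get_obs()['t'])"
```

```text
t: 31.25
ee_pos: [450.0, 9.1, 187.3]
orientation: [2.296, -2.131, -0.015]
ft_force: [0.4, -0.0, -0.3]
width: 0.6
the job is handed in; nothing more can be done
the job is handed in; nothing more can be done
```

I slid the carrier by its finger frame so that the white tile came under the nose first, then the open front-row pot, then the open back-row pot. It stood still for over 1 s at each. I then lifted the fingers clear and handed the job in at about 31 s with the carrier standing at the back pot. `close_job` gave no verdict.

- **Centring:** In side-view pixels, the tile and both pots came to the same point, about (371, 217) below the nose, and the top view agreed. I estimate each was within 1–3 mm of centre.
- **Checks that disagreed:**
  - The networks put the nose 3–6 mm nearer the robot than my pixel measurements did. I went by the pixels.
  - In y, the side view suggested 2–3 mm more to go, while the top view put the tile dead centre and the front pot about 1 mm too far. I left y as it was.
- **Extra stop:** The carrier also stood for about 2–3 s with the tile roughly 8 mm short of centre before I corrected it.
- **The rest of the bench:** The last pictures showed every pot in its place and nothing out of place on the bench around the reader. The highest contact force I read was about 4 N.

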